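# Hold the supply tote's lid half open by its handle

## Robot

A 7-joint arm with a two-finger parallel gripper is mounted at the origin on the work surface. World frame = base frame: x ahead of the robot, y to its left, z up, the work surface at z = 0. Lengths are in m, angles in rad, forces in N, time in s.
With the tool pointing down it reaches from about 0.4 to 0.85 m from the base axis. Payload 10.4 kg.
Tool frame: the origin (TCP) lies on the centre line of the jaws, within the pads' length; the fingertips stand 8 mm ahead of it and the grasp point (between the pads) lies 11 mm behind it (r.finger_overhang is the distance from the TCP to the fingertips, in m); z points along the fingers, y is the line along which they close (so a half turn about z gives the same grasp; the last joint's range is limited). The gripper opens to 87 mm and grips with 3 to 60 N. Pads are 19 mm wide; open, the fingers measure 117 mm over their backs; the gripper's body (75 mm by 190 mm) begins 51 mm behind the grasp point.
Start: joints at [1.317, 0.332, -0.065, 1.46, 0.022, 1.35, -0.088], TCP at [0.143, -0.608, 0.231] pointing down, gripper open.
Joint ranges: [-2.6, 2.6], [-0.5, 2.12], [-1.47, 1.34], [0.16, 2.42], [-1.27, 4.41], [0.06, 2.06], [-2.6, 2.6]. Speed limits (rad/s): [2.22, 2.22, 2.79, 2.79, 3.14, 3.14, 3.14].

## Interface

Orientations are given as a unit quaternion [x, y, z, w].
In Python, from bench import r, vision gives the robot as it stands.
- The arm moves only by the tool drive_tool, never from a script. Its argument "series" is a list of rows, each a list of 2 entries, a list of its own where there are three numbers: the shift along the world's x, y, z in cm, then the turn about the world's z in degrees. A call has exactly 10 rows; each row shifts and turns the commanded pose from where the row before left it; what a row does not reach is not made up. A row lasts 1/8 s, in which the tool goes at most 62.5 mm and 10.7 degrees, less where a joint would pass 70% of its speed; a pose out of reach is approached as far as the arm can. A call with a gripper value outside its range is refused whole. "hand" is the closure, from 0 (fully open) to 1 (shut), set as the call begins (left out, the last holds). The fingers move at their own pace and stop on an object; "newtons" is the grip in N (left out, the last holds). Time passes only in rows, so rows that do not move let the fingers close, or fill a call up. It gives the time, the measured TCP pose, the force, the opening and the grip force at its end, in the units of the state.
- r.read_state(): the state, without advancing time (a new reading comes with each control period).
- vision.camera(name): name is "scene" or "top" or "wrist"; returns a dict with "color" (480x640x3 uint8, red, green, blue), "intrinsics" (3x3 intrinsics, pixels), "R" (3x3) and "t" (3): a world point X has camera coordinates R X + t; the wrist camera has in their place "mount" (4x4, takes a point from camera to tool coordinates, whose origin is the TCP and whose axes are the flange's). Camera axes: x right, y down, z forward; pixel columns grow to the right and rows downward; lengths in m; the calibration is good to about 2 mm. A picture is of the moment at which its call begins: read the wrist's pose just before it. There is no depth.
- r.close_job(): hands the job in; it is judged then, once.
The state is a dict: "time": time; "joint_positions": joint angles; "joint_vel": joint speeds; "joint_torque": joint torques, N m; "ee_pos": TCP position; "eef_rot": TCP orientation; "ft_force": force on the tool from outside, world axes, zero at the start; "torque": the same for the moment, N m; "width": finger opening in m; "grip_force": force on a finger pad.
Only numpy, scipy, OpenCV 4.12 (cv2) and the standard library are available. Lean on these libraries where they do the work, as an engineer would, in place of code of your own. Each camera call takes 0.05 s, during which the arm holds its last target. There are 200 camera calls.

## Task

The art-supply tote's lid falls shut by itself. With the lid still closed, swing the orange carry handle up from where it lies folded flat until it clicks into its upright end position, then lift the lid by that handle to 45 degrees (give or take 6) and keep it there, still and with the handle upright, so that someone can reach in for paint. Finish while holding it: do not let go of the handle, and leave the paint bottle, brush pot and glue stick beside the tote alone.

Things in the scene. Friction and masses are not known exactly. Their poses are not given: they have to be found in the camera images.
- tote: grey open-topped plastic box fixed to the table, 220 (x) by 320 (y) by 110 mm high; origin at the centre of its underside, on the table. Its -x side is the front with a black latch block, its +x side carries the lid's hinge. Its z is up; its yaw varies by up to 0.5 rad. Six coloured paint tubes lie inside
- lid_hinge (a point): midpoint of the lid's hinge axis, on the box's far rim: 110 mm along the tote's +x and 110 mm above its origin. The axis runs along the tote's y; fixed, with the tote's axes
- lid (a joint): angle in rad of the blue lid (228 by 328 mm, 12 mm thick, about 0.35 to 0.7 kg): 0 shut, growing as its front edge rises and swings back towards the hinge, 0.785 at 45 degrees, stop at 1.9. It is not sprung; below upright it falls shut under its own weight when let go. Shut, its flat top is 122 mm above the table, 12 mm above the hinge axis; a thin white print marks its front part
- lid_front_edge (a point): middle of the lid's front edge, 224 mm from the hinge axis and at half the lid's thickness; moves with the lid, with the lid's axes
- handle (a joint): angle in rad of the orange carry handle against the lid: 0 folded flat on the lid (towards the hinge), growing as the bar swings up and towards the tote's front, 1.571 upright, square to the lid, at its stop. An over-centre spring (about 2.5 N at the bar at most) throws it flat when let go below about 0.5, upright above about 1.1; in between it may stay
- handle_pivot (a point): middle of the handle's pivot axis, fixed to the lid, with the lid's axes. The axis runs along the tote's y, 150 mm from the lid's hinge axis towards the front, 14 mm above the lid's top (26 mm above the hinge axis with the lid shut), between two black ears 22 mm high centred 79 mm either side
- handle_bar (a point): middle of the handle's grip bar, on its centre line: round, 10 mm thick, parallel to the tote's y, 122 mm clear between the side arms, 50 mm from the pivot axis. Folded, it is level with the pivot, 14 mm above the lid's top (9 mm gap below), 100 mm from the hinge axis; upright, 64 mm above the lid's top. It moves with the handle; at angle 0 it has the tote's axes
- paint_bottle: loose yellow paint bottle with a black cap, 56 mm across, 160 mm high, standing upright beside the tote; origin at the centre of its foot
- brush_pot: loose terracotta pot with brushes, 84 mm across, 95 mm high (about 185 mm with the brushes), standing beside the tote; origin at the centre of its foot
- glue_stick: loose red glue stick, 29 mm across, 95 mm high, standing upright beside the tote; origin at the centre of its foot
There are look-alikes about, which are no part of the job. There is more than one size of the paint_bottle; the one meant has the size given above.

How it is judged:
By the outcome, as a careful person would: the job done as asked, in the order asked, and still so for the second after the job is handed in, while the arm keeps its last pose, push and grip.
It also fails if it takes over 46 s, if anything falls off the work surface, if the arm or the gripper's body presses on something with over 40 N, if the wrist force passes 120 N, or if a joint passes its speed limit or range.

## Working session

There is one attempt and no reset: what is moved stays moved. The work goes in short steps, Python scripts to look and compute and a tool call to move; the robot and the scene stay as the last step left them, time stands still between calls to the robot, and variables do not carry over. Pictures are saved under pics/ and viewed, at most 10 in all, crops included, and the job is handed in when it is done.

Besides the shell and the picture viewer there is one more tool, called after "Emit:" by a JSON object that holds its "op" and its "data", one argument or row to a line. drive_tool: Moves the arm, as the interface text tells. Its arguments: {"type":"object","properties":{"series":{"type":"array"},"hand":{"type":"number"},"newtons":{"type":"number"}},"required":["series"]}

```bash
mkdir -p pics; ls; python3 - <<'E'
from bench import r, vision
import cv2,json
print(r.read_state())
for n in("scene","top"):
    c=vision.camera(n); cv2.imwrite(f"pics/{n}0.png",c["color"][...,::-1]); print(n,c["intrinsics"],c["R"],c["t"])
E
```

```text
pics
{'time': 0.0, 'joint_positions': array([ 1.31737526,  0.33287247, -0.06470635,  1.46090308,  0.02158883,
        1.34988178, -0.08850713]), 'joint_vel': array([ 0.00114744, -0.00033979,  0.00051383, -0.00113411,  0.00060465,
        0.00074857, -0.00120343]), 'joint_torque': array([ 3.96070927e-04, -6.23249745e+01,  2.50642985e-02, -3.89892769e+01,
       -6.13121968e-02,  3.97828000e-02,  1.29392861e-04]), 'ee_pos': array([ 0.14290807, -0.6080788 ,  0.22977182]), 'eef_rot': array([ 9.93346405e-01,  1.15162716e-01, -1.02939528e-04, -6.77072773e-04]), 'ft_force': array([-0.50024338,  0.48820589, -0.96643754]), 'torque': array([-0.00167272,  0.03623151,  0.0424854 ]), 'grip_force': 0.0, 'width': 0.08701532098367144}
scene [[525.81493363   0.         316.28688014]
 [  0.         525.81493363 239.83991231]
 [  0.           0.           1.        ]] [[ 0.88002217  0.47485875  0.00837584]
 [ 0.39637145 -0.7246235  -0.5637468 ]
 [-0.26163077  0.49942963 -0.82590519]] [-0.55378894 -0.10191387  1.28914573]
top [[496.05470481   0.         323.90990396]
 [  0.         496.05470481 221.95915434]
 [  0.           0.           1.        ]] [[-0.03140978 -0.99950547 -0.00149551]
 [-0.97735096  0.03102679 -0.20933811]
 [ 0.20928099 -0.00511362 -0.97784218]] [0.09949065 0.58768311 1.26620057]
```

View pics/scene0.png

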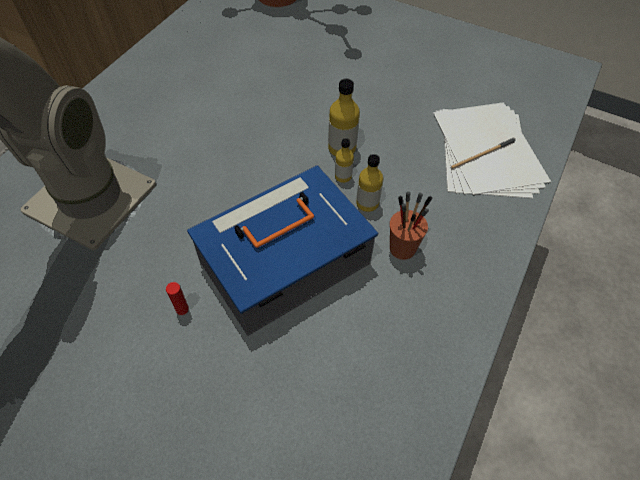

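View pics/top0.png

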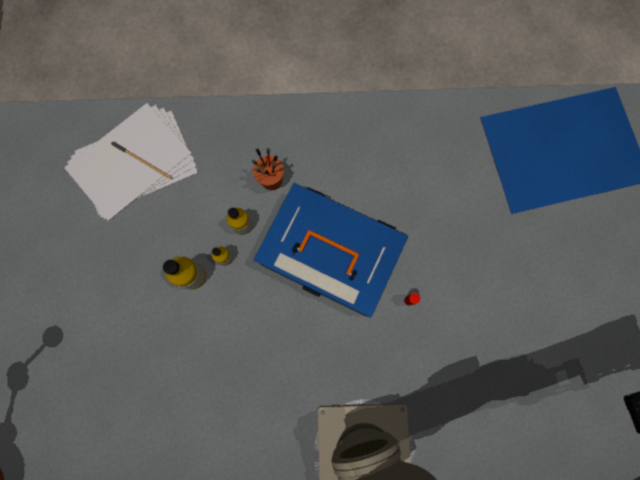

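The scene view shows the closed tote at about (283,240). In the top view its lid is centred near (330,250), with corners about (293,185), (407,236), (370,316) and (254,262). The white print and latch face the robot, and the orange bar runs (310,234)–(357,256) on the hinge side. The glue stick is at (412,298), the pot at (268,172), and the bottles are on the left.

```bash
cat > h.py <<'E'
import numpy as np,cv2
from bench import r,vision
from scipy.spatial.transform import Rotation as Ro
def ray(c,px,z):
    K,R,t=c["intrinsics"],c["R"],c["t"]
    px=np.atleast_2d(px).astype(float)
    d=(np.linalg.inv(K)@np.c_[px,np.ones(len(px))].T).T@R
    o=-R.T@t
    return o+d*((z-o[2])/d[:,2])[:,None]
def big(m):
    n,l,s,ce=cv2.connectedComponentsWithStats(m.astype(np.uint8)); return l==1+s[1:,4].argmax()
def hsv(c): return cv2.cvtColor(c["color"],cv2.COLOR_RGB2HSV).astype(int)
E
python3 - <<'E'
from h import *
for n in("top","scene"):
    c=vision.camera(n);H=hsv(c)
    m=(H[...,0]>100)&(H[...,0]<125)&(H[...,1]>150)&(H[...,2]>50)
    if n=="top": m[:,450:]=0
    m=big(m)
    P=ray(c,np.argwhere(cv2.morphologyEx(m.astype(np.uint8),cv2.MORPH_CLOSE,np.ones((25,25))))[:,::-1],.122)[:,:2]
    b=cv2.minAreaRect((P*1000).astype(np.float32));print(n,b,np.round(cv2.boxPoints(b)))
    o=(H[...,0]>4)&(H[...,0]<16)&(H[...,1]>180)&(H[...,2]>120); o=big(o)
    b2=cv2.minAreaRect((ray(c,np.argwhere(o)[:,::-1],.136)[:,:2]*1000).astype(np.float32));print(b2,np.round(cv2.boxPoints(b2)))
E
```

```text
top ((511.0622863769531, 66.01612854003906), (324.7619934082031, 228.52536010742188), 62.31486892700195) [[ 334.  -25.]
 [ 537. -131.]
 [ 688.  157.]
 [ 485.  263.]]
((499.157958984375, 72.01493835449219), (140.34347534179688, 56.33052062988281), 61.993282318115234) [[441.  23.]
 [491.  -3.]
 [557. 121.]
 [507. 147.]]
scene ((512.2382202148438, 67.21160888671875), (327.6187438964844, 229.26771545410156), 62.23809051513672) [[ 334.  -24.]
 [ 537. -131.]
 [ 690.  159.]
 [ 487.  266.]]
((496.9200439453125, 77.52982330322266), (141.2819061279297, 57.16658401489258), 62.328372955322266) [[439.  28.]
 [489.   2.]
 [555. 127.]
 [504. 153.]]
```

Emit:
{"op": "drive_tool", "data": {
  "series": [
    [[2.6,4.6,0.5],4],
    [[2.6,4.6,0.5],4],
    [[2.6,4.6,0.5],4],
    [[2.6,4.6,0.5],4],
    [[2.6,4.6,0],4],
    [[2.6,4.6,0],4],
    [[2.6,4.6,0],4],
    [[2.6,4.6,0],4],
    [[2.6,4.6,0],4],
    [[2.6,4.6,0],4]
  ],
  "hand": 0,
  "newtons": 12
}}

```text
time: 1.45
ee_pos: [0.4035, -0.1469, 0.2507]
eef_rot: [0.894, 0.449, 0.0, 0.0]
ft_force: [-0.1, 0.9, -0.1]
width: 0.0871
grip_force: 0.0
```

Emit:
{"op": "drive_tool", "data": {
  "series": [
    [[2.3,4.2,0],2.5],
    [[2.3,4.2,0],2.5],
    [[2.3,4.2,0],2.5],
    [[2.3,4.2,0],1.6],
    [[2.2,4.2,0],0],
    [[0.3,0,0],0],
    [[0,0,0],0],
    [[0,0,0],0],
    [[0,0,0],0],
    [[0,0,0],0]
  ]
}}

```text
time: 2.7
ee_pos: [0.5199, 0.061, 0.2507]
eef_rot: [0.856, 0.517, 0.0, 0.0]
ft_force: [0.0, -0.2, -0.4]
width: 0.087
grip_force: 0.0
```

```bash
cat >> h.py <<'E'
def wrist():
    s=r.read_state();c=vision.camera("wrist");M=np.array(c["mount"])
    Rt=Ro.from_quat(s["eef_rot"]).as_matrix()
    Rw=Rt@M[:3,:3];tw=Rt@M[:3,3]+s["ee_pos"]
    c["R"]=Rw.T;c["t"]=-Rw.T@tw
    return s,c
def orange(c):
    H=hsv(c);return big((H[...,0]>4)&(H[...,0]<16)&(H[...,1]>180)&(H[...,2]>80))
E
python3 - <<'E'
from h import *
s,c=wrist();print(s["ee_pos"],s["eef_rot"],s["ft_force"],s["time"])
cv2.imwrite("pics/w1.png",c["color"][...,::-1])
o=orange(c)
P=ray(c,np.argwhere(o)[:,::-1],.136)[:,:2]
b=cv2.minAreaRect((P*1000).astype(np.float32));print(b,np.round(cv2.boxPoints(b),1))
E
```

```text
[0.51991555 0.06102458 0.25072519] [8.55934382e-01 5.17084373e-01 4.88319483e-05 2.87290942e-04] [ 0.00240048 -0.15395944 -0.432022  ] 2.7
((497.9122619628906, 27.62859344482422), (77.3602066040039, 38.37650680541992), 29.860702514648438) [[454.8  25. ]
 [473.9  -8.3]
 [541.   30.2]
 [521.9  63.5]]
```

View pics/w1.png

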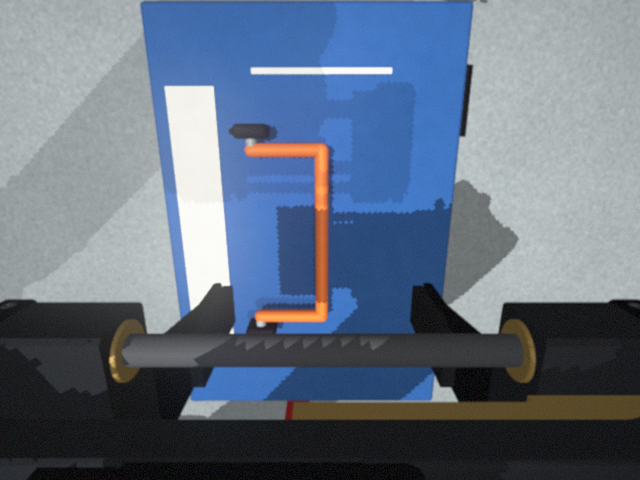

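The wrist view shows the bar upright in the image at column 321 to 322, from row 150 to row 315. It lies parallel to the pads and midway between the fingers. My orange mask missed the shaded part of the bar.

```bash
python3 - <<'E'
from h import *
s,c=wrist()
H=hsv(c);m=big((H[...,0]<18)&(H[...,1]>150)&(H[...,2]>40)&(np.arange(480)[:,None]<335))
p=[(np.mean(np.flatnonzero(m[y,300:345]))+300,y) for y in (175,200,225,250,275,295)]
P=ray(c,p,.136)[:,:2];print(np.round(p,1),np.round(P,4))
d=P[0]-P[-1];print(np.degrees(np.arctan2(d[0],d[1])))
n=np.argwhere(m)[:,::-1];b=cv2.minAreaRect((ray(c,n,.136)[:,:2]*1000).astype(np.float32));print(b,np.round(cv2.boxPoints(b),1))
T=Ro.from_quat(s["eef_rot"]).as_matrix();print(T[:,1],np.degrees(np.arctan2(T[1,1],T[0,1])))
u=np.array([np.cos(np.radians(27.7)),-np.sin(np.radians(27.7))]);print("u off",((P-s["ee_pos"][:2])@u*1000).round(1))
E
```

```text
[[321.5 175. ]
 [321.5 200. ]
 [321.5 225. ]
 [321.  250. ]
 [321.  275. ]
 [321.5 295. ]] [[0.542  0.106 ]
 [0.5334 0.0896]
 [0.5244 0.0726]
 [0.5147 0.055 ]
 [0.505  0.0365]
 [0.4972 0.0209]]
27.7633048611116
((496.7038879394531, 74.02168273925781), (142.82281494140625, 58.819801330566406), 61.90708541870117) [[437.1  24.9]
 [489.   -2.8]
 [556.3 123.2]
 [504.4 150.9]]
[ 8.85284241e-01 -4.65050099e-01  4.66592551e-04] -27.713467724521685
u off [-1.3 -1.3 -1.3 -1.8 -1.8 -1.4]
```

Emit:
{"op": "drive_tool", "data": {
  "series": [
    [[-0.13,0.07,-2],0],
    [[0,0,-2.5],0],
    [[0,0,-2.5],0],
    [[0,0,-2],0],
    [[0,0,-1.5],0],
    [[0,0,-0.8],0],
    [[0,0,-0.5],0],
    [[0,0,0],0],
    [[0,0,0],0],
    [[0,0,0],0]
  ]
}}

```text
time: 4.05
ee_pos: [0.5189, 0.0623, 0.133]
eef_rot: [0.856, 0.517, 0.0, 0.0]
ft_force: [-0.4, 0.5, 0.2]
width: 0.0868
grip_force: 0.0
```

Emit:
{"op": "drive_tool", "data": {
  "series": [
    [[0,0,0],0],
    [[0,0,0],0],
    [[0,0,0],0],
    [[0,0,0],0],
    [[0,0,0],0],
    [[0,0,0],0],
    [[0,0,0],0],
    [[0,0,0],0],
    [[0,0,0],0],
    [[0,0,0],0]
  ],
  "hand": 1,
  "newtons": 12
}}

```text
time: 5.3
ee_pos: [0.5196, 0.0618, 0.1328]
eef_rot: [0.856, 0.517, 0.001, 0.001]
ft_force: [5.3, -1.9, -1.9]
width: 0.0095
grip_force: 12.0
```

Emit:
{"op": "drive_tool", "data": {
  "series": [
    [[-0.03,0.02,0.6],0],
    [[-0.1,0.05,0.59],0],
    [[-0.16,0.08,0.57],0],
    [[-0.23,0.12,0.55],0],
    [[-0.27,0.14,0.51],0],
    [[-0.34,0.18,0.47],0],
    [[-0.39,0.2,0.41],0],
    [[-0.42,0.22,0.37],0],
    [[-0.47,0.25,0.3],0],
    [[-0.5,0.26,0.23],0]
  ]
}}

```text
time: 6.55
ee_pos: [0.4918, 0.0765, 0.1807]
eef_rot: [0.856, 0.517, 0.002, 0.002]
ft_force: [2.6, -4.4, 11.2]
width: 0.0097
grip_force: 12.0
```

```bash
python3 - <<'E'
from h import *
s=r.read_state();print(s["ee_pos"],s["ft_force"],s["width"])
c=vision.camera("scene");cv2.imwrite("pics/s2.png",cv2.resize(c["color"][100:350,130:450,::-1],None,fx=2.3,fy=2.3))
E
```

```text
[0.49184403 0.07647736 0.18074843] [ 2.63720833 -4.36257262 11.19257276] 0.009657326542448986
```

View pics/s2.png

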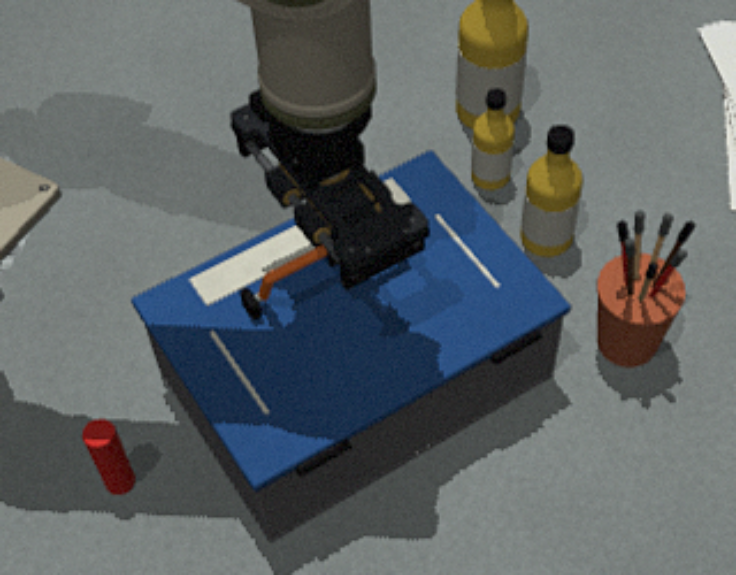

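The handle is about 70° up with its bar gripped. The lid is still flat (the wrist reads 11 N pressing down), and the loose items haven't moved.

Emit:
{"op": "drive_tool", "data": {
  "series": [
    [[-0.37,0.2,0.12],0],
    [[-0.37,0.2,0.1],0],
    [[-0.38,0.2,0.05],0],
    [[-0.38,0.2,0.02],0],
    [[-0.1,0.05,0],0],
    [[-0.05,0.03,0],0],
    [[0,0,0],0],
    [[0,0,0],0],
    [[0,0,0],0],
    [[0,0,0],0]
  ]
}}

```text
time: 7.85
ee_pos: [0.4752, 0.0852, 0.1826]
eef_rot: [0.856, 0.517, 0.002, 0.002]
ft_force: [7.2, -5.1, 2.1]
width: 0.0097
grip_force: 12.0
```

```bash
python3 - <<'E'
from h import *
s=r.read_state();print(s["ee_pos"],s["ft_force"],s["width"])
u=np.array([.885,-.465,0]);print("u move",(s["ee_pos"]-[.5196,.0618,.1328])@u, s["ft_force"]@u)
s,c=wrist();cv2.imwrite("pics/w3.png",c["color"][...,::-1])
E
```

```text
[0.47523842 0.08521033 0.18263286] [ 7.20666647 -5.06757937  2.13710925] 0.00970174603703266
u move -0.05014579661354985 8.734324235082278
```

View pics/w3.png

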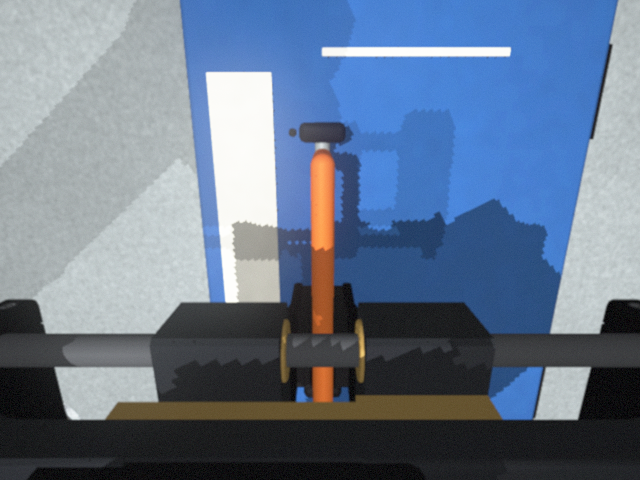

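Upright at the stop: the bar has moved 50.1 mm and pushes back with 8.7 N, and the wrist view shows it directly above the ear near (322,140). Next I work out the lift arc.

```bash
python3 - <<'E'
import numpy as np
th=np.radians([0,1,3,5.5,8,11,14,17,20,23,26,29,32,35,38,40.5,42.5,44,45]);c,s=np.cos(th),np.sin(th)
u=151.5*(1-c)+76*s; z=151.5*s-76*(1-c)+np.minimum(1.2,np.degrees(th)*.4)
P=np.round(np.c_[.885*u,-.465*u,z]/10,2); print(np.round(np.diff(P,axis=0),2).tolist())
E
```

```text
[[0.12, -0.06, 0.3], [0.25, -0.13, 0.6], [0.34, -0.18, 0.64], [0.36, -0.19, 0.61], [0.46, -0.24, 0.72], [0.5, -0.26, 0.69], [0.52, -0.28, 0.66], [0.56, -0.29, 0.62], [0.58, -0.31, 0.6], [0.62, -0.32, 0.55], [0.63, -0.34, 0.52], [0.66, -0.34, 0.48], [0.68, -0.36, 0.45], [0.7, -0.37, 0.4], [0.6, -0.31, 0.3], [0.49, -0.26, 0.22], [0.37, -0.19, 0.15], [0.24, -0.13, 0.1]]
```

Emit:
{"op": "drive_tool", "data": {
  "series": [
    [[0,0,0],0],
    [[0,0,0],0],
    [[0.12,-0.06,0.3],0],
    [[0.25,-0.13,0.6],0],
    [[0.34,-0.18,0.64],0],
    [[0.36,-0.19,0.61],0],
    [[0.46,-0.24,0.72],0],
    [[0.5,-0.26,0.69],0],
    [[0.52,-0.28,0.66],0],
    [[0.56,-0.29,0.62],0]
  ],
  "newtons": 30
}}

```text
time: 9.15
ee_pos: [0.5043, 0.0697, 0.2288]
eef_rot: [0.856, 0.517, -0.0, -0.0]
ft_force: [7.7, 1.0, -11.9]
width: 0.0089
grip_force: 30.0
```

```bash
python3 - <<'E'
from h import *
s=r.read_state();c=vision.camera("scene");cv2.imwrite("pics/s4.png",cv2.resize(c["color"][80:350,130:450,::-1],None,fx=2.2,fy=2.2))
E
```

```text
(no output)
```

View pics/s4.png

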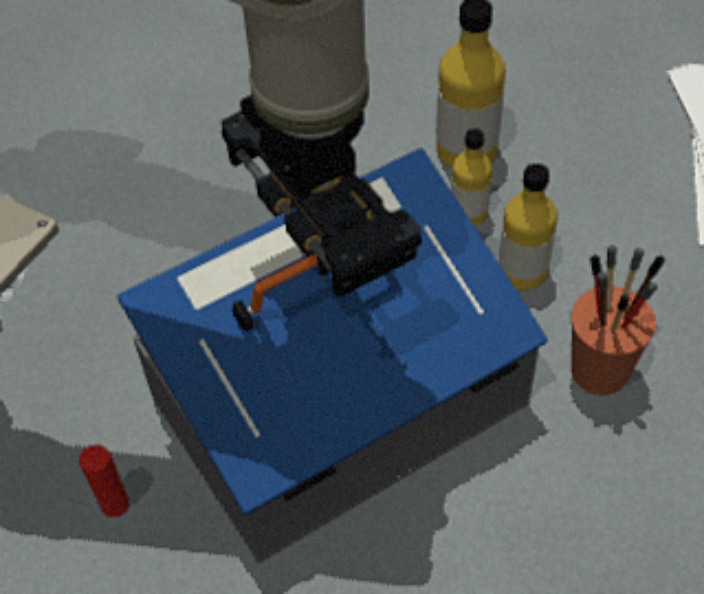

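The lid is open about 20°, hinging at its far edge. The handle is still square to it and under tension against its stop, so I continue.

Emit:
{"op": "drive_tool", "data": {
  "series": [
    [[0.58,-0.31,0.6],0],
    [[0.62,-0.32,0.55],0],
    [[0.63,-0.34,0.52],0],
    [[0.66,-0.34,0.48],0],
    [[0.68,-0.36,0.45],0],
    [[0.7,-0.37,0.4],0],
    [[0.6,-0.31,0.3],0],
    [[0.49,-0.26,0.22],0],
    [[0.37,-0.19,0.15],0],
    [[0.24,-0.13,0.1],0]
  ]
}}

```text
time: 10.45
ee_pos: [0.5603, 0.0405, 0.2685]
eef_rot: [0.856, 0.517, 0.0, 0.0]
ft_force: [-6.1, 1.3, 2.1]
width: 0.0087
grip_force: 30.0
```

Emit:
{"op": "drive_tool", "data": {
  "series": [
    [[0,0,0],0],
    [[0,0,0],0],
    [[0,0,0],0],
    [[0,0,0],0],
    [[0,0,0],0],
    [[0,0,0],0],
    [[0,0,0],0],
    [[0,0,0],0],
    [[0,0,0],0],
    [[0,0,0],0]
  ]
}}

```text
time: 11.7
ee_pos: [0.5599, 0.0407, 0.268]
eef_rot: [0.856, 0.518, 0.0, 0.0]
ft_force: [-4.8, 1.1, 3.6]
width: 0.009
grip_force: 30.0
```

```bash
python3 - <<'E'
from h import *
s=r.read_state();print(s["ee_pos"],s["ft_force"],np.abs(s["joint_vel"]).max())
c=vision.camera("scene");cv2.imwrite("pics/s5.png",cv2.resize(c["color"][60:350,130:450,::-1],None,fx=2,fy=2))
c=vision.camera("top");cv2.imwrite("pics/t5.png",cv2.resize(c["color"][150:350,220:450,::-1],None,fx=3,fy=3))
E
```

```text
[0.55987157 0.0407415  0.26796159] [-4.75362179  1.0814834   3.63094175] 0.0014330059327260206
```

View pics/s5.png

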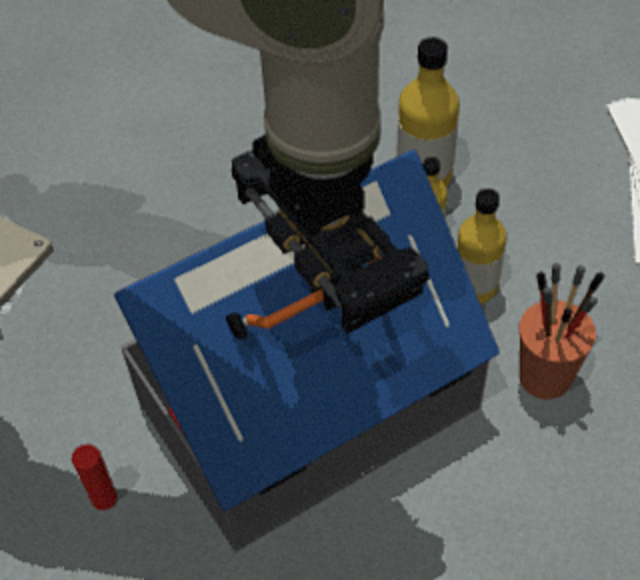

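View pics/t5.png

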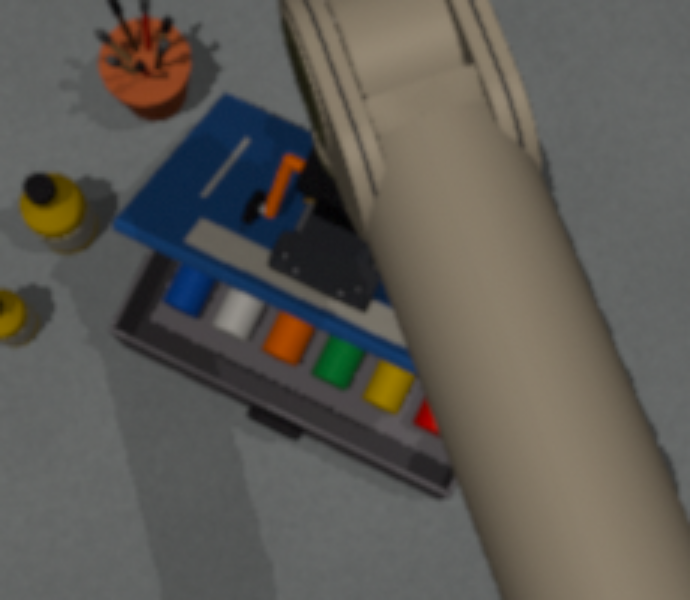

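The scene view shows the lid near 45° with its front corners at about full pixel (187,206) and (337,136). The top view shows the tote open with the tubes visible. The wrist force has reversed slightly, so I check both angles.

```bash
cat >> h.py <<'E'
hg=np.array([.609,.0155,.110]);a=np.radians(-27.7)
U=np.array([np.cos(a),np.sin(a),0]);V=np.array([-np.sin(a),np.cos(a),0])
def onplane(c,px,v):
    d=c["R"].T@(np.linalg.inv(c["intrinsics"])@[*px,1]);o=-c["R"].T@c["t"]
    k=(v-(o-hg)@V)/(d@V);X=o+k*d-hg
    return X@U*1000,X[2]*1000
E
python3 - <<'E'
from h import *
s=r.read_state();q=s["ee_pos"]-hg;print("tcp u,z",q@U*1000,q[2]*1000)
c=vision.camera("scene")
cv2.imwrite("pics/s6.png",cv2.resize(c["color"][185:275,180:320,::-1],None,fx=5.6,fy=5.6,interpolation=cv2.INTER_CUBIC))
for n,p,v in(("frontL",(187.5,206),-.164),("frontR",(337.5,136),.164)):
    x,z=onplane(c,p,v);print(n,x,z,np.hypot(x,z),np.degrees(np.arctan2(z,-x)))
E
```

```text
tcp u,z -55.260761842164655 157.96852502766868
frontL -140.2042029954341 183.12332107111217 230.63254162779918 52.56134749432201
frontR -153.8698553895047 160.398203907552 222.26901766633088 46.19004466598754
```

View pics/s6.png

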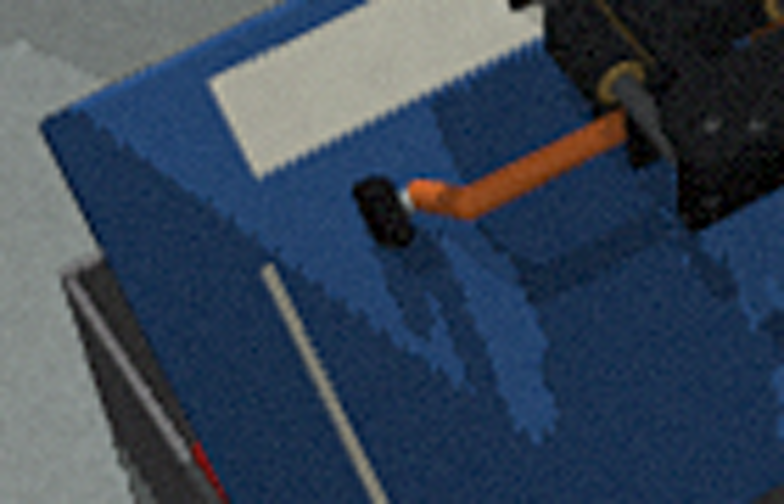

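The crop shows the bar's outer corner at about full pixel (262.5,222), the arm's pivot end at (253,219), and the lid's front corner at (187.5,206.8). I solve the two angles from these and the TCP.

```bash
python3 - <<'E'
from h import *
c=vision.camera("scene")
def proj(u,v,z):
    X=c["R"]@(hg+u/1e3*U+v/1e3*V+[0,0,z/1e3])+c["t"];x=c["intrinsics"]@X;return (x[:2]/x[2]).round(1)
def lid(d,h,t): return -d*np.cos(t)+h*np.sin(t), d*np.sin(t)+h*np.cos(t)
for T in(39,42,45,48,51):
    t=np.radians(T);o=[]
    for d,h,v in((224,12,-164),(224,12,164),(150,26,-66)): u,z=lid(d,h,t);o.append(proj(u,v,z))
    for ph in(70,80,90):
        p=np.radians(ph);u,z=lid(150-50*np.cos(p),26+50*np.sin(p),t);o.append((proj(u,-66,z),round(u),round(z)))
    print(T,*o)
E
```

```text
39 [184.5 207.6] [333.6 135.9] [252.1 219.9] (array([262.8, 227.4]), -57, 140) (array([261.1, 223.1]), -62, 147) (array([259. , 218.7]), -69, 153)
42 [185.6 207.7] [336.1 135.2] [253.5 220.5] (array([264.9, 229.3]), -50, 143) (array([263.2, 225.1]), -55, 150) (array([261.2, 220.7]), -61, 157)
45 [186.8 208.1] [338.8 134.8] [255.  221.3] (array([267. , 231.4]), -42, 146) (array([265.4, 227.3]), -47, 153) (array([263.5, 222.8]), -52, 160)
48 [188.3 208.8] [341.6 134.7] [256.7 222.3] (array([269.1, 233.8]), -35, 148) (array([267.7, 229.6]), -39, 155) (array([265.8, 225.3]), -44, 162)
51 [189.9 209.8] [344.6 134.9] [258.4 223.5] (array([271.4, 236.3]), -27, 149) (array([270. , 232.2]), -30, 157) (array([268.3, 227.9]), -35, 164)
```

Both fit: lid about 44–45°, handle within a few degrees of 90°. But the tool is pushing the handle slightly in the folding direction, so I pull it gently back against its stop.

Emit:
{"op": "drive_tool", "data": {
  "series": [
    [[-0.04,0.02,0.06],0],
    [[-0.04,0.02,0.06],0],
    [[-0.04,0.02,0.06],0],
    [[-0.04,0.02,0.04],0],
    [[0,0,0],0],
    [[0,0,0],0],
    [[0,0,0],0],
    [[0,0,0],0],
    [[0,0,0],0],
    [[0,0,0],0]
  ]
}}

```text
time: 13.15
ee_pos: [0.5583, 0.0414, 0.2689]
eef_rot: [0.856, 0.518, -0.0, -0.0]
ft_force: [4.7, 1.9, -16.6]
width: 0.009
grip_force: 30.0
```

Emit:
{"op": "drive_tool", "data": {
  "series": [
    [[0,0,0],0],
    [[0,0,0],0],
    [[0,0,0],0],
    [[0,0,0],0],
    [[0,0,0],0],
    [[0,0,0],0],
    [[0,0,0],0],
    [[0,0,0],0],
    [[0,0,0],0],
    [[0,0,0],0]
  ]
}}

```text
time: 14.4
ee_pos: [0.5582, 0.0414, 0.2689]
eef_rot: [0.856, 0.517, -0.0, -0.0]
ft_force: [4.7, 3.2, -17.1]
width: 0.0092
grip_force: 30.0
```

```bash
python3 - <<'E'
from h import *
c=vision.camera("scene")
cv2.imwrite("pics/s7.png",cv2.resize(c["color"][185:275,180:320,::-1],None,fx=5.6,fy=5.6,interpolation=cv2.INTER_CUBIC))
E
```

```text
(no output)
```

View pics/s7.png

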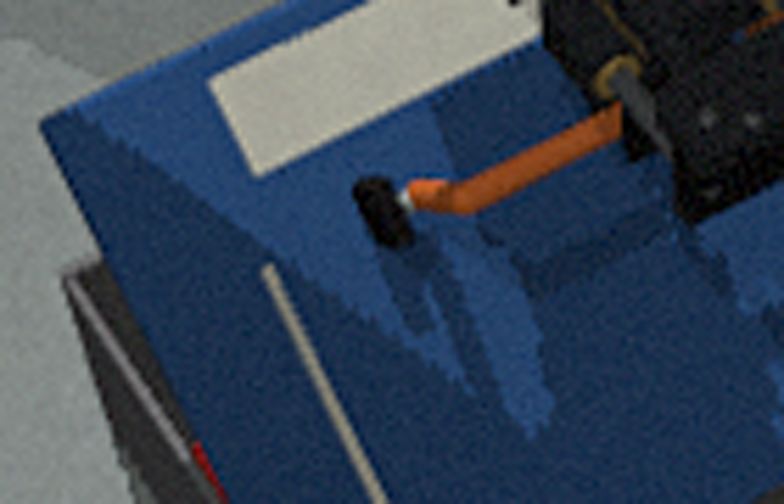

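The bar corner has moved up to about (262,220.5), level with the pivot end, which matches a fully upright handle. The lid is steady at about 44° and the readings are still, so I hand in.

```bash
python3 -c "
from bench import r
print(r.close_job())"
```

```text
the job is handed in; nothing more can be done
None
```

I raised the handle upright to its stop with the lid shut, then lifted the lid to about 44° (camera estimate) and handed in at about 14.5 s, still gripping the handle; I didn't touch the bottle, pot or glue stick.

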